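Pick the loaded component case by its weight

ROBOT

A 7-joint arm with a two-finger parallel gripper is mounted at the origin on the work surface. World frame = base frame: x ahead of the robot, y to its left, z up, the work surface at z = 0. Lengths are in m, angles in rad, forces in N, time in s.
With the tool pointing down it reaches from about 0.4 to 0.9 m from the base axis. Payload 5.5 kg.
Tool frame: the origin (TCP) lies at the very end of the fingers, on their centre line; the grasp point (between the pads) lies robot.grip_depth behind it (robot.grip_depth is the distance from the TCP to the grasp point, in m); z points along the fingers, y is the direction in which the jaws open and shut (so a half turn about z gives the same grasp; the last joint's range is limited). The gripper opens to 85 mm and grips with 20 to 120 N. Pads are 22 mm wide; open, the fingers measure 114 mm over their backs; the gripper's body (76 mm by 85 mm) begins 54 mm behind the grasp point. The pads swing forward as they close: fully open they stand 13 mm farther back than shut.
Start: joints at [1.516, 0.501, -0.427, 1.55, 0.221, 1.138, -0.21], TCP at [0.203, -0.617, 0.231] pointing down, gripper open.
Joint ranges: [-2.88, 2.88], [-0.31, 2.03], [-1.54, 1.56], [0.2, 2.42], [-1.41, 4.55], [0.19, 2.02], [-2.57, 2.57]. Speed limits (rad/s): [2.57, 2.57, 3.14, 3.14, 3.14, 3.14, 3.14].

INTERFACE

Orientations are given as a rotation vector (axis times angle).
In Python, from plant import robot gives the robot as it stands.
- The arm moves only by the shell command python3 -m creep 'ROWS' [FORCE]. ROWS is JSON, a list of rows, each a list of 3 entries, a list of its own where there are three numbers: the finger opening in mm, from 0 to 85.4, then the shift along the tool's x, y, z in mm, then the turn about the tool's z in degrees. A call has exactly 8 rows; each row is the pose to reach, as a shift and turn from the pose commanded when the call began, along the tool's axes at that moment; what a row does not reach only later rows make up. A row lasts 1/8 s, in which the tool goes at most 62.5 mm and 10.7 degrees, less where a joint would pass 70% of its speed; a pose out of reach is approached as far as the arm can. A call with a gripper value outside its range is refused whole. The fingers move at their own pace and stop on an object; FORCE is the grip in N (left out, the last holds). Time passes only in rows, so rows that repeat a pose let the fingers close, or fill a call up. It gives the time, the measured TCP pose, the force and the opening at its end, in the units of the state.
- robot.read_state(): the state, without advancing time (a new reading comes with each control period).
- robot.camera(name): name is "scene" or "side" or "wrist"; returns (picture, depth): 480x640x3 uint8, red, green, blue; 480x640 float32, m along the optical axis (not along the pixel's ray), 0 where there is no reading.
- robot.get_calibration(name): a dict with "fx", "fy", "cx", "cy" (pixels), "position" and "orientation" of the camera in the world. Camera axes: x right, y up, looking along -z (the intrinsics and any distortion apply to the point x, -y, -z); pixel columns grow to the right and rows downward; lengths in m; the calibration is good to about 2 mm. The wrist camera is an equidistant fisheye: a pixel r from the principal point sees the ray r / f radians off the axis. A picture is of the moment at which its call begins: read the wrist's pose just before it. get_calibration takes no time and is no camera call; for the wrist camera it gives the pose at the moment of the call.
- robot.sign_off(): hands the job in, once; it reports no verdict.
The state is a dict: "clock": time; "joint_pos": joint angles; "joint_velocities": joint speeds; "joint_efforts": joint torques, N m; "position": TCP position; "ee_rot": TCP orientation; "wrist_force": force on the tool from outside, world axes, zero at the start; "wrist_torque": the same for the moment, N m; "opening": finger opening in m.
Only numpy, scipy, OpenCV 4.12 (cv2) and the standard library are available. Lean on these libraries where they do the work, as an engineer would, in place of code of your own. Each camera call takes 0.05 s, during which the arm holds its last target.

TASK

Three identical closed grey cases stand on the bench mat; one holds a component and the other two are empty, which you can only tell by lifting them and feeling the weight. Find the loaded case and set it down upright on the floor of the open tray, well inside its walls. Leave the two empty cases standing upright where they were (any you lifted goes back to its own spot), and never drop a case.

Things in the scene. Friction and masses are not known exactly. Their poses are not given: they have to be found in the camera images.
- case_left_center (a point): Centre (30 mm above the underside) of the left (largest y) of three identical closed grey plastic cases, blank paper label on top: 80 mm along its x, 56 mm along its y, 60 mm high, z up. Lid stays shut. Stands on the bench (z = 0), 40 mm or more from the next. Empty 100 to 170 g, loaded 440 to 650 g, weight near the centre. Rigid: grip across the 56 mm, about 25 N.
- case_middle_center (a point): Centre (30 mm above the underside) of the middle of three identical closed grey plastic cases, blank paper label on top: 80 mm along its x, 56 mm along its y, 60 mm high, z up. Lid stays shut. Stands on the bench (z = 0), 40 mm or more from the next. Empty 100 to 170 g, loaded 440 to 650 g, weight near the centre. Rigid: grip across the 56 mm, about 25 N.
- case_right_center (a point): Centre (30 mm above the underside) of the right (smallest y) of three identical closed grey plastic cases, blank paper label on top: 80 mm along its x, 56 mm along its y, 60 mm high, z up. Lid stays shut. Stands on the bench (z = 0), 40 mm or more from the next. Empty 100 to 170 g, loaded 440 to 650 g, weight near the centre. Rigid: grip across the 56 mm, about 25 N.
- tray_floor (a point): Centre of the inner floor of the open tray, which is fixed to the bench: 220 mm long along its x, 180 mm wide along its y (outside), 30 mm high, walls and floor 4 mm thick; the inner floor, where this point lies, is 4 mm above the bench and measures 212 by 172 mm. z up. It stands to the right of the cases (smaller y).
Not all that is in view belongs to the job. Leave any orange or purple look-alike of the part that bears case_left_center alone.

How it is judged:
By the outcome, as a careful person would: the job done as asked, in the order asked, and still so for the second after the job is handed in, with the robot touching nothing.
It also fails if it takes over 62 s, if anything falls off the work surface, if the arm or the gripper's body presses on something with over 40 N, if the wrist force passes 120 N, or if a joint passes its speed limit or range.

## Working session

There is one attempt and no reset: what is moved stays moved. The work goes in short steps, Python scripts to look and compute and a shell command to move; the robot and the scene stay as the last step left them, time stands still between calls to the robot, and variables do not carry over. Pictures are saved under pics/ and viewed, and the job is handed in when it is done.

```bash
mkdir -p pics; ls
python3 - <<'E'
from plant import robot
import cv2
s=robot.read_state()
for k,v in s.items(): print(k,v)
print(robot.grip_depth)
for n in ["scene","side","wrist"]:
    print(n,robot.get_calibration(n))
    p,d=robot.camera(n)
    cv2.imwrite(f"pics/{n}0.png",p[:,:,::-1])
    import numpy as np
    np.savez(f"pics/{n}0.npz",p=p,d=d)
E
```

```text
pics
clock 0.0
joint_pos [ 1.5162008   0.50181555 -0.4267833   1.55146548  0.22080253  1.13829954
 -0.21032456]
joint_velocities [ 0.00031764  0.00140077 -0.00053455 -0.00091191  0.00107598 -0.0006776
  0.00048377]
joint_efforts [ 3.06666852e-04 -5.69524205e+01 -5.81618652e+00 -2.80934751e+01
  1.06677442e-02  1.19230783e-02  6.72857716e-07]
position [ 0.20284109 -0.61680431  0.23027246]
ee_rot [-3.10011834e+00 -4.96833734e-01  4.02071433e-04]
wrist_force [-0.8995636   0.09818474 -0.42110953]
wrist_torque [-0.0652405  -0.02879882 -0.01354019]
opening 0.08562918466239984
0.0187
scene {'fx': 532.1441192460877, 'fy': 532.1441192460877, 'cx': 321.81800304665495, 'cy': 230.08685461983802, 'position': array([1.10179384, 0.91262441, 0.82436701]), 'orientation': array([0.37791083, 1.11757726, 2.2994151 ])}
side {'fx': 452.6521221084748, 'fy': 452.6521221084748, 'cx': 323.23793550103636, 'cy': 238.51450520579982, 'position': array([ 0.42392413, -0.58716814,  0.61268984]), 'orientation': array([ 0.88649739, -0.03188005, -0.08286285])}
wrist {'fx': 371.64829954431775, 'fy': 371.64829954431775, 'cx': 320.76491184145283, 'cy': 235.23937886125776, 'position': array([ 0.26479538, -0.59822163,  0.37285544]), 'orientation': array([-0.22622106,  0.16716594, -1.24443391])}
```

View pics/scene0.png

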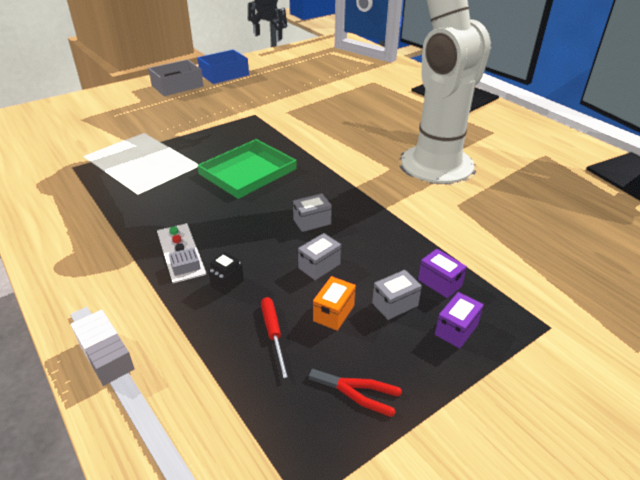

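View pics/side0.png

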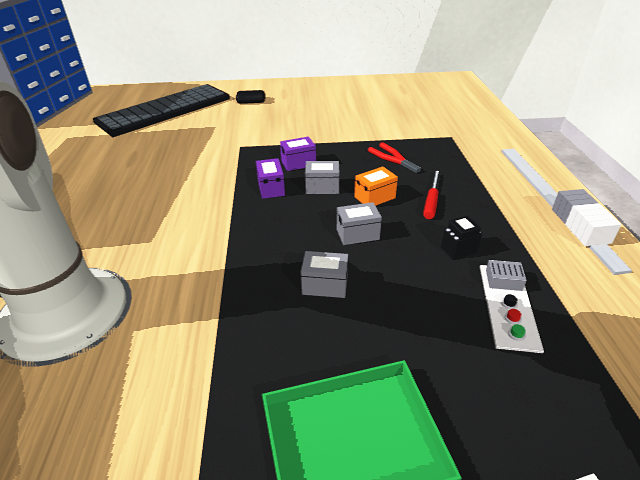

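View pics/wrist0.png

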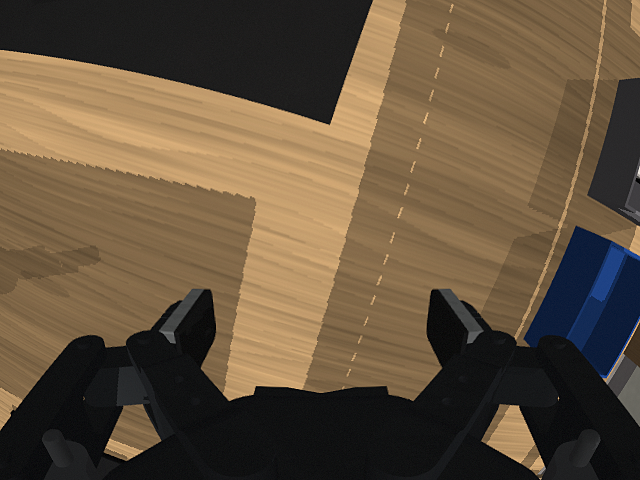

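The scene view shows three grey cases at (312,212), (319,256) and (396,295). One orange look-alike is at (334,303), and two purple ones are at (442,272) and (459,318). The green tray is at (247,167). In the side view the greys are at (326,273), (358,223) and (322,177). I'll measure the top faces from both views.

```bash
cat > h.py <<'E'
import numpy as np, cv2
from scipy.spatial.transform import Rotation as R
from plant import robot
def world(n,d):
    c=robot.get_calibration(n); v,u=np.mgrid[0:480,0:640]
    x=(u-c['cx'])/c['fx']*d; y=(v-c['cy'])/c['fy']*d
    P=np.stack([x,-y,-d],-1)
    return P@R.from_rotvec(c['orientation']).as_matrix().T+c['position']
E
python3 - <<'E'
from h import *
for n in ["scene","side"]:
    z=np.load(f"pics/{n}0.npz"); p,d=z['p'],z['d']; W=world(n,d)
    bench=W[(p.max(-1)<45)&(d>0)]; print(n,"mat z",np.median(bench[:,2]))
    hsv=cv2.cvtColor(p,cv2.COLOR_RGB2HSV)
    box=(W[...,0]>0.15)&(W[...,0]<0.85)&(abs(W[...,1])<.7)&(d>0)
    m=(box&(W[...,2]>.054)&(W[...,2]<.068)&(d>0)).astype(np.uint8)
    m=cv2.morphologyEx(m,cv2.MORPH_OPEN,np.ones((3,3)))
    k,l,st,ce=cv2.connectedComponentsWithStats(m)
    for i in range(1,k):
        if st[i,4]<100: continue
        q=W[l==i]; r=cv2.minAreaRect((q[:,:2]*1000).astype(np.float32))
        print(n,ce[i].round(),st[i,4],"z",np.median(q[:,2]).round(4),"rect",np.round(r[0],1),np.round(r[1],1),round(r[2],1),"hsv",np.median(hsv[l==i],0))
    g=(hsv[...,0]>45)&(hsv[...,0]<80)&(hsv[...,1]>120)&box
    for nm,lo,hi in [("floor",-.002,.012),("rim",.025,.036)]:
        q=W[g&(W[...,2]>lo)&(W[...,2]<hi)]
        r=cv2.minAreaRect((q[:,:2]*1000).astype(np.float32)); print(n,nm,len(q),np.median(q[:,2]),r)
E
```

```text
scene mat z 0.0017241884934195428
scene [311. 204.] 475 z 0.0602 rect [475.3  20.8] [62.4 84. ] 78.5 hsv [129.  13. 135.]
scene [319. 248.] 647 z 0.0603 rect [558.9 169.2] [85.5 59.9] 7.7 hsv [129.  13. 174.]
scene [443. 264.] 721 z 0.0602 rect [371.8 371.2] [61.1 82.1] 8.9 hsv [138. 157. 211.]
scene [226. 269.] 123 z 0.0611 rect [763.9 116.2] [28.2 54.5] 69.7 hsv [30. 14. 37.]
scene [397. 285.] 810 z 0.0604 rect [498.7 362. ] [59.  82.4] 85.7 hsv [128.  13. 176.]
scene [334. 294.] 851 z 0.0602 rect [621.  306.7] [83.9 58.1] 26.6 hsv [ 17. 221. 254.]
scene [461. 311.] 911 z 0.0603 rect [444.1 487.9] [84.8 57.1] 15.3 hsv [138. 156. 214.]
scene floor 2101 0.004534567340549578 ((473.0736083984375, -312.0816650390625), (263.2942810058594, 237.04690551757812), 10.563773155212402)
scene rim 505 0.028827467117641836 ((594.5577392578125, -263.6616516113281), (452.32525634765625, 195.12759399414062), 12.855292320251465)
side mat z 0.00023641823545167417
side [297. 144.] 361 z 0.0593 rect [444.6 489. ] [80.4 63.7] 15.4 hsv [137. 176. 203.]
side [269. 168.] 442 z 0.0593 rect [372.2 370.7] [56.  85.9] 7.9 hsv [138. 175. 203.]
side [322. 167.] 449 z 0.0594 rect [498.3 362.3] [59.2 78.5] 84.3 hsv [120.  15. 173.]
side [376. 177.] 521 z 0.0595 rect [620.4 307.4] [82.6 61.5] 27.8 hsv [ 16. 219. 253.]
side [359. 213.] 692 z 0.0595 rect [559.  169.8] [81.8 59.3] 8.5 hsv [120.  15. 174.]
side [463. 231.] 205 z 0.0619 rect [753.   85.6] [32.4 61. ] 60.8 hsv [110.  23.  24.]
side [325. 263.] 1005 z 0.0595 rect [475.5  21.2] [59.  79.9] 78.6 hsv [116.  16. 113.]
side floor 15121 0.0035795236130958807 ((586.1986083984375, 73.4228515625), (836.098388671875, 423.77606201171875), 87.103271484375)
side rim 1382 0.029137066033358472 ((487.3841857910156, -285.7259521484375), (221.29885864257812, 180.87173461914062), 9.706676483154297)
```

```bash
cat >> h.py <<'E'
T={'right':(475.4,21.0,-11.5),'middle':(559,169.5,8.1),'left':(498.5,362.1,-5.0),'tray':(487.4,-285.7,9.7)}
def to(x,y,z,ang):
    s=robot.read_state(); Rm=R.from_rotvec(s['ee_rot']).as_matrix()
    sh=Rm.T@(np.array([x,y,z])-s['position']*1000)
    a=np.degrees(np.arctan2(Rm[1,0],Rm[0,0]))
    print("t",round(s['clock'],2),"pos",(s['position']*1000).round(1),"ang",a.round(1),"tilt",Rm[2,2].round(4),"F",s['wrist_force'].round(2),"open",round(s['opening']*1000,1))
    print("shift",sh.round(1),"turn",round((a-ang+180)%360-180,1))
E
cat > go.py <<'E'
import sys; from h import *
x,y,a=T[sys.argv[1]]; to(x,y,float(sys.argv[2]),a)
E
python3 go.py right 120
python3 - <<'E'
from h import *
z=np.load("pics/scene0.npz"); p,d=z['p'],z['d']; W=world('scene',d)
hsv=cv2.cvtColor(p,cv2.COLOR_RGB2HSV)
g=((hsv[...,0]>45)&(hsv[...,0]<80)&(hsv[...,1]>120)).astype(np.uint8)
k,l,st,ce=cv2.connectedComponentsWithStats(g); i=1+st[1:,4].argmax()
q=W[(l==i)&(W[...,2]>.026)&(W[...,2]<.036)]
print(len(q),cv2.minAreaRect((q[:,:2]*1000).astype(np.float32)))
p0=p[170:330,270:490]; cv2.imwrite("pics/crop_cases.png",cv2.resize(p0[:,:,::-1],None,fx=3.5,fy=3.5,interpolation=cv2.INTER_CUBIC))
E
```

```text
t 0.15 pos [ 202.9 -617.   230.5] ang 18.2 tilt -1.0 F [ 0.07 -0.08  0.14] open 85.4
shift [ 458.2 -520.7  111.3] turn 29.7
447 ((488.41131591796875, -287.06573486328125), (226.59332275390625, 191.9215850830078), 9.240172386169434)
```

View pics/crop_cases.png

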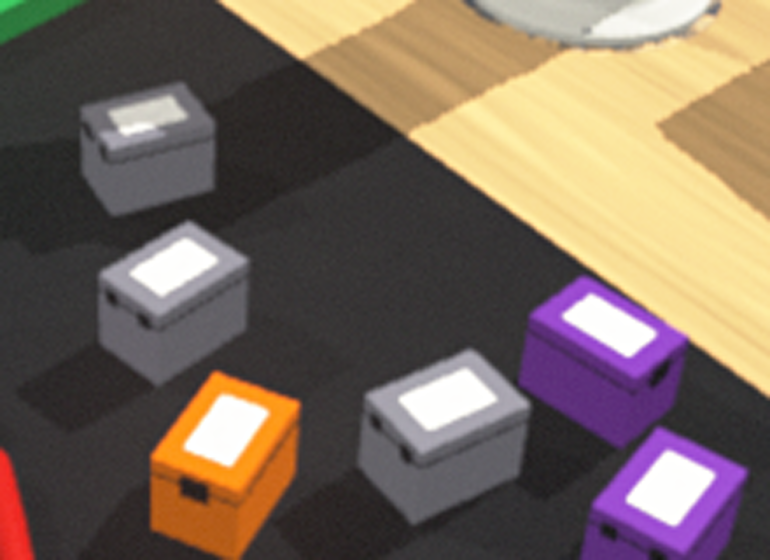

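The crop confirms the match. The grey bodies at scene (312,212), (319,256) and (396,295) are the right, middle and left cases. The orange case (334,303) and the purple ones (442,272) and (459,318) are look-alikes, so I'll leave them alone. Both views agree on the tray at about (488,-286), 9.7°. I'll start with the right case.

```bash
python3 -m creep '[[85,[40,-45,10],4],[85,[80,-91,20],8],[85,[120,-136,30],12],[85,[160,-182,39],16],[85,[200,-227,49],20],[85,[240,-272,59],24],[85,[280,-318,69],28],[85,[320,-363,78],29.7]]' 25; python3 go.py right 120
```

```text
clock: 1.15
position: [0.3941, -0.1709, 0.1532]
ee_rot: [3.125, -0.317, 0.001]
wrist_force: [0.7, 0.1, 0.2]
opening: 0.0848
t 1.15 pos [ 394.1 -170.9  153.2] ang -11.6 tilt -1.0 F [0.7  0.13 0.19] open 84.8
shift [  41.1 -204.3   33.1] turn -0.1
```

```bash
python3 -m creep '[[85,[10,-50,8],0],[85,[20,-100,16],0],[85,[30,-150,25],0],[85,[41,-204,33],0],[85,[41,-204,48],0],[85,[41,-204,60],0],[85,[41,-204,60],0],[85,[41,-204,60],0]]'; python3 go.py right 12
python3 - <<'E'
from h import *
p,d=robot.camera("side"); cv2.imwrite("pics/side1.png",p[:,:,::-1])
p,d=robot.camera("wrist"); cv2.imwrite("pics/wrist1.png",p[:,:,::-1])
E
```

```text
clock: 2.15
position: [0.4744, 0.0178, 0.0934]
ee_rot: [3.125, -0.318, -0.0]
wrist_force: [0.7, -0.8, -0.1]
opening: 0.0848
t 2.15 pos [474.4  17.8  93.4] ang -11.6 tilt -1.0 F [ 0.72 -0.84 -0.07] open 84.8
shift [ 0.4 -3.4 81.4] turn -0.1
```

View pics/side1.png

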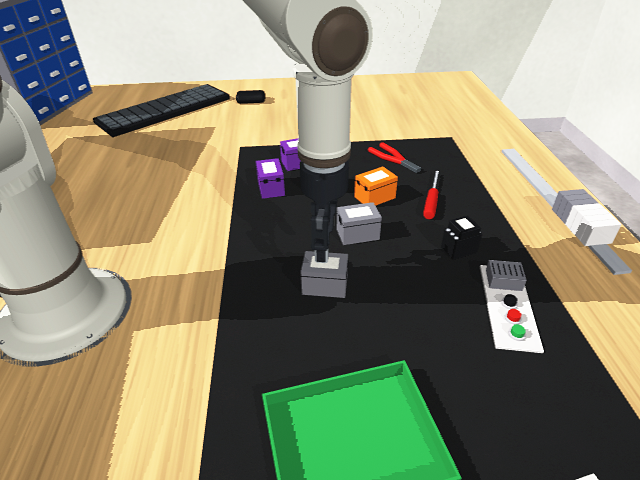

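View pics/wrist1.png

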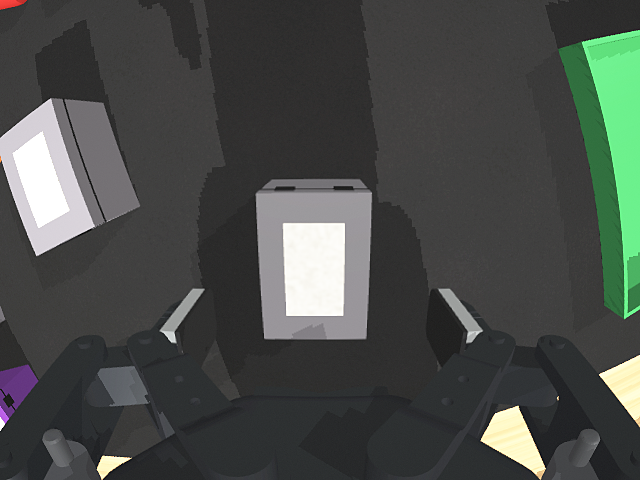

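The wrist view shows the case at columns 257–371, with the label facing up. It is centred between the pads to within about 2 mm. Next I'll descend and grip.

```bash
python3 -m creep '[[85,[0,-3,20],0],[85,[0,-3,40],0],[85,[0,-3,60],0],[85,[0,-3,75],0],[85,[0,-3,81],0],[40,[0,-3,81],0],[40,[0,-3,81],0],[40,[0,-3,81],0]]' 25; python3 go.py right 12
```

```text
clock: 3.25
position: [0.4756, 0.0219, 0.0129]
ee_rot: [3.126, -0.315, 0.002]
wrist_force: [-0.4, 0.2, 2.9]
opening: 0.0556
t 3.25 pos [475.6  21.9  12.9] ang -11.5 tilt -1.0 F [-0.38  0.25  2.88] open 55.6
shift [-0.1  1.   0.9] turn 0.0
```

```bash
python3 -m creep '[[40,[0,0,-6],0],[40,[0,0,-14],0],[40,[0,0,-22],0],[40,[0,0,-25],0],[40,[0,0,-25],0],[40,[0,0,-25],0],[40,[0,0,-25],0],[40,[0,0,-25],0]]'
python3 - <<'E'
from h import *
F=[]
for i in range(4):
    s=robot.read_state(); F.append(s['wrist_force'])
    p,d=robot.camera("side")
cv2.imwrite("pics/side2.png",p[:,:,::-1])
print(np.round(F,2),s['position'],s['opening'],s['wrist_torque'])
E
```

```text
clock: 4.25
position: [0.4749, 0.0221, 0.0371]
ee_rot: [-3.126, 0.314, 0.001]
wrist_force: [-0.0, 0.4, -4.3]
opening: 0.056
[[-0.04  0.4  -4.3 ]
 [ 0.11  0.25 -4.77]
 [-0.05 -0.01 -4.98]
 [ 0.2   0.18 -3.63]] [0.4750274  0.02208105 0.03723779] 0.055710187917784586 [-0.05444328 -0.01339484 -0.02608431]
```

View pics/side2.png

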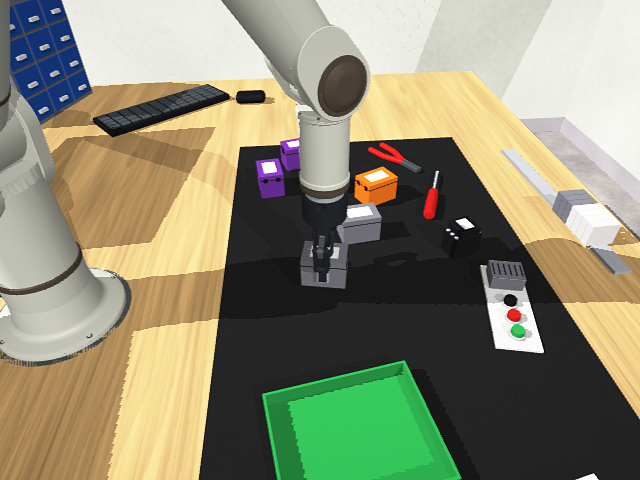

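The right case weighs in at about −4.4 N mean, or roughly 450 g. An empty case would read at most 1.7 N, and the tool read about 0 in free air, so this is the loaded one. The picture shows it held level at (325,265). I'll lift it clear of the rim and carry it to the tray.

```bash
python3 -m creep '[[40,[0,0,-8],0],[40,[0,0,-20],0],[40,[0,0,-33],0],[40,[0,0,-46],0],[40,[0,0,-56],0],[40,[0,0,-62],0],[40,[0,0,-65],0],[40,[0,0,-65],0]]'; python3 go.py tray 100
```

```text
clock: 5.45
position: [0.475, 0.022, 0.1023]
ee_rot: [3.126, -0.315, -0.0]
wrist_force: [-0.5, -0.5, -5.3]
opening: 0.0558
t 5.45 pos [475.   22.  102.3] ang -11.5 tilt -1.0 F [-0.53 -0.54 -5.26] open 55.8
shift [ 73.4 299.1   2.3] turn -21.2
```

```bash
python3 -m creep '[[40,[2,8,0],-1],[40,[6,24,0],-3],[40,[12,48,0],-5],[40,[19,78,0],-7],[40,[26,108,0],-9],[40,[33,136,0],-11],[40,[38,156,0],-12],[40,[40,164,0],-12.5]]'; python3 go.py tray 100
```

```text
clock: 6.45
position: [0.481, -0.1487, 0.1018]
ee_rot: [3.141, 0.024, -0.002]
wrist_force: [0.1, 1.1, -4.2]
opening: 0.0554
t 6.45 pos [ 481.  -148.7  101.8] ang 0.9 tilt -1.0 F [ 0.07  1.11 -4.24] open 55.4
shift [  4.3 137.1   1.8] turn -8.8
```

```bash
python3 -m creep '[[40,[0,6,0],-1],[40,[1,20,0],-2],[40,[1,44,0],-4],[40,[2,72,0],-6],[40,[3,100,0],-7.5],[40,[4,122,0],-8.8],[40,[5,134,0],-8.8],[40,[5,137,0],-8.8]]'; python3 go.py tray 20
python3 - <<'E'
from h import *
p,d=robot.camera("scene"); cv2.imwrite("pics/scene3.png",cv2.resize(p[80:280,130:400,::-1],None,fx=2.9,fy=2.9))
p,d=robot.camera("wrist"); cv2.imwrite("pics/wrist3.png",p[:,:,::-1])
E
```

```text
clock: 7.45
position: [0.4891, -0.2833, 0.1022]
ee_rot: [-3.13, -0.268, -0.0]
wrist_force: [-0.3, 1.2, -4.7]
opening: 0.0559
t 7.45 pos [ 489.1 -283.3  102.2] ang 9.8 tilt -1.0 F [-0.34  1.19 -4.66] open 55.9
shift [-2.1  2.1 82.2] turn 0.1
```

View pics/scene3.png

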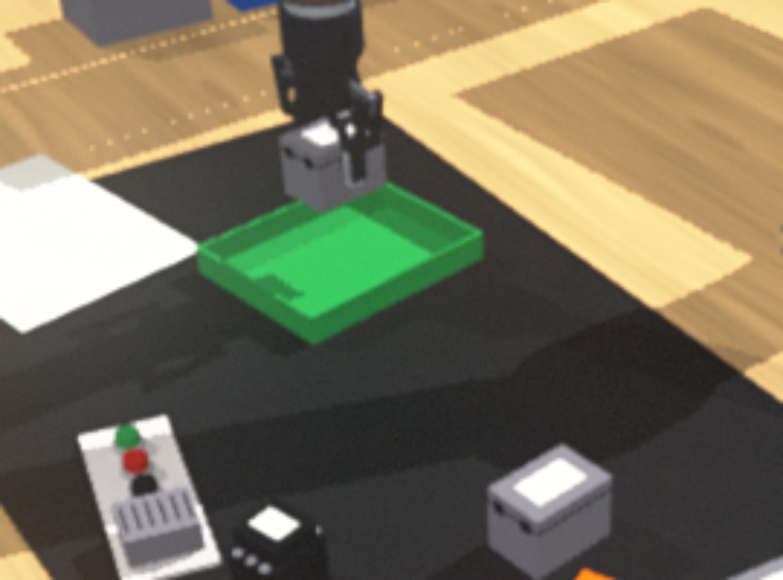

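View pics/wrist3.png

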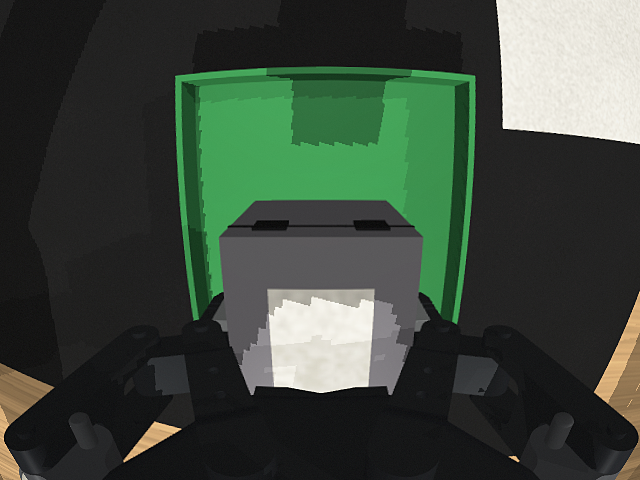

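Both views show the case level over the tray and lined up with its walls (wrist: tray columns 178–474, case 220–422). Now I'll lower it.

```bash
python3 -m creep '[[40,[-1,1,6],0],[40,[-2,2,18],0],[40,[-2,2,33],0],[40,[-2,2,48],0],[40,[-2,2,60],0],[40,[-2,2,69],0],[40,[-2,2,75],0],[40,[-2,2,77],0]]'; python3 go.py tray 17
```

```text
clock: 8.55
position: [0.4874, -0.2858, 0.025]
ee_rot: [-3.13, -0.269, 0.0]
wrist_force: [-0.4, -0.7, -4.7]
opening: 0.0556
t 8.55 pos [ 487.4 -285.8   25. ] ang 9.8 tilt -1.0 F [-0.44 -0.66 -4.74] open 55.6
shift [-0.  -0.1  8. ] turn 0.1
```

```bash
python3 -m creep '[[40,[0,0,2],0],[40,[0,0,4],0],[40,[0,0,5],0],[40,[0,0,6],0],[40,[0,0,6.5],0],[40,[0,0,7],0],[40,[0,0,7.5],0],[40,[0,0,7.5],0]]'; python3 go.py tray 17
```

```text
clock: 9.55
position: [0.4874, -0.2858, 0.0178]
ee_rot: [-3.13, -0.269, 0.0]
wrist_force: [0.2, 0.4, -4.4]
opening: 0.0557
t 9.55 pos [ 487.4 -285.8   17.8] ang 9.8 tilt -1.0 F [ 0.2   0.39 -4.45] open 55.7
shift [ 0.  -0.1  0.8] turn 0.1
```

```bash
python3 -m creep '[[40,[0,0,0.3],0],[40,[0,0,0.6],0],[40,[0,0,0.9],0],[40,[0,0,1.2],0],[40,[0,0,1.5],0],[40,[0,0,1.5],0],[40,[0,0,1.5],0],[40,[0,0,1.5],0]]'; python3 go.py tray 17
```

```text
clock: 10.55
position: [0.4874, -0.2858, 0.0169]
ee_rot: [3.13, 0.269, -0.0]
wrist_force: [-3.5, 1.8, 4.5]
opening: 0.0554
t 10.55 pos [ 487.4 -285.8   16.9] ang 9.8 tilt -1.0 F [-3.52  1.8   4.49] open 55.4
shift [ 0.  -0.1 -0.1] turn 0.1
```

The force has gone from −4.4 to +4.5 N, so the case is resting on the tray floor. I'll release it and rise straight up.

```bash
python3 -m creep '[[70,[0,0,0],0],[85,[0,0,0],0],[85,[0,0,0],0],[85,[0,0,0],0],[85,[0,0,-3],0],[85,[0,0,-12],0],[85,[0,0,-27],0],[85,[0,0,-45],0]]'; python3 go.py tray 150
```

```text
clock: 11.55
position: [0.4876, -0.2859, 0.0627]
ee_rot: [3.13, 0.269, 0.0]
wrist_force: [0.4, -0.6, -0.3]
opening: 0.0849
t 11.55 pos [ 487.6 -285.9   62.7] ang 9.8 tilt -1.0 F [ 0.37 -0.64 -0.31] open 84.9
shift [ -0.1  -0.2 -87.3] turn 0.1
```

```bash
python3 -m creep '[[85,[0,0,-20],0],[85,[0,0,-45],0],[85,[0,0,-75],0],[85,[-20,20,-100],0],[85,[-50,60,-120],0],[85,[-80,100,-130],0],[85,[-110,140,-130],0],[85,[-110,140,-130],0]]'
python3 - <<'E'
from h import *
print(robot.read_state()['wrist_force'])
for n in ["scene","side"]:
    p,d=robot.camera(n); cv2.imwrite(f"pics/{n}5.png",p[:,:,::-1]); W=world(n,d)
    box=(W[...,0]>0.3)&(W[...,0]<0.7)&(W[...,1]<.55)&(W[...,1]>-.42)&(d>0)
    m=(box&(W[...,2]>.054)&(W[...,2]<.072)).astype(np.uint8)
    m=cv2.morphologyEx(m,cv2.MORPH_OPEN,np.ones((3,3)))
    k,l,st,ce=cv2.connectedComponentsWithStats(m)
    for i in range(1,k):
        if st[i,4]<100: continue
        q=W[l==i]; r=cv2.minAreaRect((q[:,:2]*1000).astype(np.float32))
        print(n,ce[i].round(),st[i,4],"z",np.median(q[:,2]).round(4),"rect",np.round(r[0],1),np.round(r[1],1),round(r[2],1))
E
```

```text
clock: 12.55
position: [0.399, -0.4478, 0.1923]
ee_rot: [3.128, 0.255, -0.002]
wrist_force: [-0.8, 0.6, -0.0]
opening: 0.0848
[-0.78429308  0.61670241 -0.04639114]
scene [246. 154.] 374 z 0.064 rect [ 488.2 -285. ] [87.1 63.6] 7.9
scene [319. 248.] 648 z 0.0602 rect [558.9 170.1] [84. 61.] 8.2
scene [443. 264.] 705 z 0.0602 rect [371.9 371.2] [60.7 81.2] 9.0
scene [397. 286.] 817 z 0.0603 rect [498.5 361.5] [60.9 83.4] 85.0
scene [334. 294.] 832 z 0.0603 rect [620.4 307. ] [84.5 57.1] 26.0
scene [460. 311.] 917 z 0.0604 rect [445.1 488.1] [83.3 57.4] 15.2
side [376. 177.] 511 z 0.0595 rect [620.5 307.4] [82.6 61.3] 26.7
side [358. 213.] 684 z 0.0595 rect [559.5 169.1] [81.1 61.5] 9.2
side [358. 422.] 2493 z 0.0636 rect [ 487.2 -286.1] [80.2 57.4] 9.7
```

View pics/scene5.png

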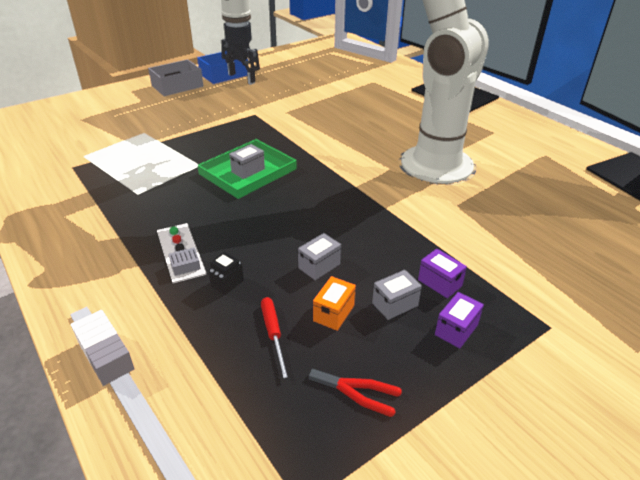

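View pics/side5.png

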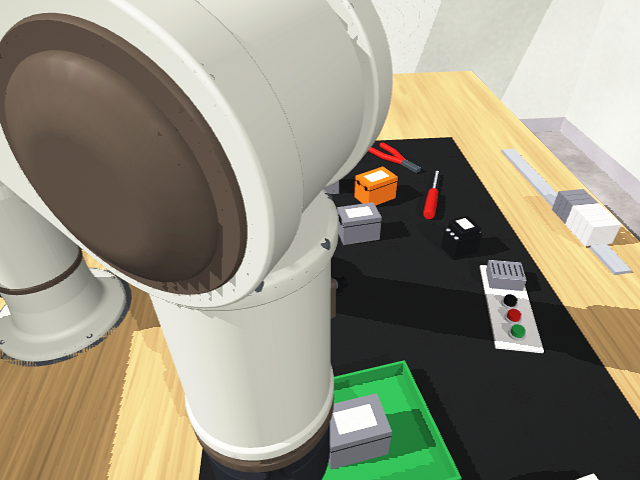

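The scene view (246,158) and side view (360,430) show the loaded case upright in the middle of the tray. Its top is at 64 mm, which is right for a 60 mm case on the 4 mm floor. The other two grey cases and the look-alikes haven't moved, and the arm is clear.

```bash
python3 -c "
from plant import robot
print(robot.sign_off())"
```

```text
the job is handed in; nothing more can be done
None
```

The loaded case was the right one, and it now stands upright in the middle of the tray. I handed the job in at about 12.7 s of the 62 s allowed.

- **Finding it:** I lifted the right case first. It pulled 3.6 to 5.3 N at the wrist, averaging about 4.5 N (roughly 450 g), against about 0 N in free air. An empty case would read at most 1.7 N, so I did not lift the other two.
- **Placing it:** I set it down at about (0.487, −0.286), turned to match the tray, and let go once the force showed it resting on the floor.
- **Last checks:**
  - **Loaded case:** both cameras put it within about 2 mm of the tray centre. Its top is at 64 mm, as expected for a 60 mm case on the 4 mm floor.
  - **Everything else:** the scene camera shows the middle and left cases and the orange and purple look-alikes within about 1 mm of where they started. The side camera agrees for the middle and orange cases, but the arm hid the left and purple ones.
  - **Gripper:** it is open and clear of everything.
- **Disagreements:** none of the checks failed. The weight reading is near the low end of the 440–650 g range for a loaded case and varied by nearly 1 N either way.

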